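Free the nested spare drawer and fit it in the drawer unit

TASK

First pick up the torch lying in front of the drawer unit and lay it flat on top of the unit, clear of the little candle tin there. Then lift the spare drawer straight up out of the tight outer tray it is nested in, keeping it level, set it down on the shelf in front of the unit's empty compartment with its pull tab facing away from the unit, and let go of it. Take it again by the pull tab and slide it into the empty compartment until its front is flush with the unit; drop nothing, and leave the other things on the shelf where they are.

Things in the scene. Friction and masses are not known exactly. Their poses are not given: they have to be found in the camera images.
- torch_center (a point): sky-blue torch, 150 long, lying level on two square 40 mm end bumpers (cannot roll); round barrel 32 in diameter from -53 to +41 mm along x. Point: on the barrel's axis, middle of the length, 20 mm above what it lies on; x along the torch to its lamp end, z up. 0.16 kg
- drawer_center (a point): spare drawer: open grey box 120 long (x), 90 wide (y), 3 mm side and rear walls 36 high, front panel (at -x) 60 high, pull tab in front of it. A carrying rib 12 thick (y), 70 long (x), top 60 above the underside, stands lengthwise in the middle, 36 clear of each side wall. Point: middle of length and width, 30 above the underside; x to the rear, z up. 0.25 kg
- drawer_pull (a point): middle of the spare drawer's pull tab: an upright plate 10 thick (y), 45 long (x), 24 high, standing out from the front panel. Point: 88 mm in front (-x) of the drawer's middle, 28 mm in front of the panel, 34 mm above the drawer's underside. Axes as the drawer
- nest: grey outer tray fixed to the shelf, 142 by 112, walls 30 high. The drawer stands upright in it on its inner floor, 10 mm above the shelf, 20 mm deep, gripped by two sprung side pads: 9 to 16 N upwards (its weight included) frees it, over about 20 mm. Origin: centre of the underside, on the shelf, under the drawer's middle; axes as the nested drawer's
- bay_mouth (a point): empty left compartment of the fixed white drawer unit (the right one holds its drawer): 101 wide, 70 high, 122 deep, with no floor of its own: the drawer slides on the shelf. Point: middle of the mouth in the plane of the unit's front, on the shelf; x into the compartment, y left, z up. When flush, the drawer's middle is at x = +60 mm
- unit_top (a point): centre of the drawer unit's flat top, 76 above the shelf, axes as bay_mouth. Unit: 130 deep (x), 226 wide (y); bay_mouth lies at x -65, y +54.5, z -76 mm of this point. The right compartment's drawer has a pull tab standing out 47 mm from the unit's front, 22 to 46 mm high
- candle: little candle in a round tin, 40 in diameter, 34 high, standing on the unit's top near its right rear corner; origin at its underside. Bystander
- lantern: tall cylindrical LED lantern, 84 in diameter, 195 high and a thin handle to 220; origin at its underside. Bystander
- jar: brown ceramic jar with a clip-on lid, 92 in diameter, 116 high; origin at its underside. Bystander
- ashtray: round glass ashtray, 100 in diameter, 30 high; origin at its underside. Bystander
- bowls: pair of nested round steel bowls, 100 in diameter, 54 high; origin at its underside. Bystander
- tape: round flat cardboard tin, 90 in diameter, 30 high; origin at its underside. Bystander
Things that resemble listed ones, but are neither listed nor needed, are in the scene too. What is shaped like the part that bears torch_center but green or purple is not meant.

How it is judged:
By the outcome, as a careful person would: the job done as asked, in the order asked, and still so for the second after the job is handed in, with the robot touching nothing.
It also fails if it takes over 72 s, if anything falls off the work surface, if the arm or the gripper's body presses on something with over 40 N, if the wrist force passes 120 N, or if a joint passes its speed limit or range.

ROBOT

A 6-joint arm with a two-finger parallel gripper is mounted at the origin on the work surface. World frame = base frame: x ahead of the robot, y to its left, z up, the work surface at z = 0. Lengths are in m, angles in rad, forces in N, time in s.
With the tool pointing down it reaches from about 0.325 to 0.775 m from the base axis. Payload 9.3 kg.
Tool frame: the origin (TCP) lies on the centre line of the jaws, within the pads' length; the fingertips stand arm.tcp_to_tips ahead of it and the grasp point (between the pads) is the TCP (arm.tcp_to_tips is the distance from the TCP to the fingertips, in m); z points along the fingers, x is the direction in which the jaws open and shut, and the axes are right-handed (so a half turn about z gives the same grasp; the last joint's range is limited). The gripper opens to 85 mm and grips with 20 to 120 N. Pads are 22 mm wide; open, the fingers measure 114 mm over their backs; the gripper's body (76 mm by 85 mm) begins 54 mm behind the grasp point. The pads swing forward as they close: fully open they stand 13 mm farther back than shut.
Start: joints at [1.107, 0.259, 0.021, 1.334, 0, 1.418], TCP at [0.168, 0.524, 0.25] pointing down, gripper open.
Joint ranges: [-3.04, 3.04], [-0.91, 1.82], [-1.04, 1.36], [-1.92, 1.95], [-1.52, 1.45], [-3.14, 3.14]. Speed limits (rad/s): [2.22, 2.22, 2.79, 3.14, 3.14, 3.14].

INTERFACE

Orientations are given as [roll, pitch, yaw] about the fixed x, y, z axes, in that order (R = Rz(yaw) Ry(pitch) Rx(roll)).
In Python, from plant import arm, viewer, models gives the robot as it stands. The module is installed in compiled form; this text tells all that it offers.
- The arm moves only by the tool carry_out, never from a script. Its argument "targets" is a list that holds one entry, the list of rows, each a list of 6 numbers: the shift along the tool's x, y, z in units of 60 mm (1.0 is 60 mm), then the turn, a rotation vector about the tool's x, y, z in units of 5 degrees (1.0 is 5 degrees). A call has 1 to 12 rows; each row is the pose to reach, as a shift and turn from the pose commanded when the call began, along the tool's axes at that moment; what a row does not reach only later rows make up. A row lasts 1/8 s, in which the tool goes at most 62.5 mm and 10.7 degrees, less where a joint would pass 70% of its speed; a pose out of reach is approached as far as the arm can. A call with a gripper value outside its range is refused whole. "claw" is the closure in counts, from 0 (fully open) to 255 (shut), set as the call begins (left out, the last holds). The fingers move at their own pace and stop on an object; the grip force is fixed at half the most. Time passes only in rows, so rows that repeat a pose let the fingers close. It gives the time, the measured TCP pose, the force and the opening at its end, in the units of the state.
- arm.observe(): the state, without advancing time (a new reading comes with each control period).
- viewer.get_image(name): name is "scene" or "top" or "wrist"; returns a dict with "pixels" (400x640x3 uint8, red, green, blue), "depth" (400x640 float32, m along the optical axis (not along the pixel's ray), 0 where there is no reading), "intrinsics" (3x3 intrinsics, pixels), "R" (3x3) and "t" (3): a world point X has camera coordinates R X + t; the wrist camera has in their place "mount" (4x4, takes a point from camera to tool coordinates, whose origin is the TCP and whose axes are the tool frame's). Camera axes: x right, y down, z forward; pixel columns grow to the right and rows downward; lengths in m; the calibration is good to about 2 mm. A picture is of the moment at which its call begins: read the wrist's pose just before it.
- arm.hand_in(): hands the job in, once; it reports no verdict.
Trained networks look in a picture, given as the dict that the camera call returned (one of the last four; its "shot" number tells which), for a name from the list of things; names that differ only in an ending like _2 or _b are one class to them, and where a whole thing is asked for, a point or a joint stands for the part that bears it (a point fixed in the world has none). Each returns a list of dicts, best first, with "conf" (0 to 1); they miss things now and then, are a little off and sometimes report something else, mostly with a low value. They report only what shows in the picture. A call takes as long as a camera call. They do not tell look-alikes from the thing itself.
- models.spot_in(picture, thing): "location" ([row, column] in pixels, amid what is visible of it).
- models.landmark_of(picture, thing): "location" ([row, column] in pixels: a listed point, or the origin of a listed thing).
The state is a dict: "t": time; "joint_pos": joint angles; "qd": joint speeds; "joint_efforts": joint torques, N m; "eef_pos": TCP position; "tcp_rot": TCP orientation; "wrist_force": force on the tool from outside, world axes, zero at the start; "torque": the same for the moment, N m; "gripper_width": opening from 0.0 (shut) to 1.0 (fully open).
Only numpy, scipy, OpenCV 4.12 (cv2) and the standard library are available. Lean on these libraries where they do the work, as an engineer would, in place of code of your own. Each camera call takes 0.05 s, during which the arm holds its last target. There are 200 camera calls.

## Working session

There is one attempt and no reset: what is moved stays moved. The work goes in short steps, Python scripts to look and compute and a tool call to move; the robot and the scene stay as the last step left them, time stands still between calls to the robot, and variables do not carry over. Pictures are saved under pics/ and viewed, about 8 in all and at most 12, crops included, and the job is handed in when it is done.

Besides the shell and the picture viewer there is one more tool, called after "Emit:" as a command line: name --argument value ..., lists and objects as JSON in quotes. carry_out: Moves the arm, as the interface text tells. Its arguments: {"type":"object","properties":{"targets":{"type":"array"},"claw":{"type":"number"}},"required":["targets"]}

```bash
mkdir -p pics
cat > h.py <<'E'
import numpy as np, cv2
from scipy.spatial.transform import Rotation as Ro
from plant import arm, viewer, models
np.set_printoptions(precision=4,suppress=True)
def world(p,rc,z=None,st=None):
    K=np.array(p["intrinsics"]); r,c=rc
    ray=np.linalg.inv(K)@[c,r,1]
    if "R" in p and p["R"] is not None:
        R=np.array(p["R"]).T; o=-R@np.array(p["t"])
    else:
        M=np.array(p["mount"]); T=np.eye(4); T[:3,:3]=Ro.from_euler('xyz',st["tcp_rot"]).as_matrix(); T[:3,3]=st["eef_pos"]
        M=T@M; R=M[:3,:3]; o=M[:3,3]
    d=R@ray
    if z is not None: return o+d*(z-o[2])/d[2]
    dep=p["depth"]; r0,c0=int(round(r)),int(round(c))
    w=dep[max(r0-1,0):r0+2,max(c0-1,0):c0+2]; w=w[w>0]
    return o+d*np.median(w) if len(w) else None
def cloud(p,st=None):
    K=np.array(p["intrinsics"]); v,u=np.mgrid[0:400,0:640]
    P=np.stack([u,v,np.ones_like(u)],-1)@np.linalg.inv(K).T*p["depth"][...,None]
    if "R" in p and p["R"] is not None:
        R=np.array(p["R"]); return (P-np.array(p["t"]))@R
    M=np.array(p["mount"]); T=np.eye(4); T[:3,:3]=Ro.from_euler('xyz',st["tcp_rot"]).as_matrix(); T[:3,3]=st["eef_pos"]; M=T@M
    return P@M[:3,:3].T+M[:3,3]
def shot(n,f=None):
    st=arm.observe(); p=viewer.get_image(n)
    if f: cv2.imwrite('pics/'+f,p["pixels"][...,::-1])
    return p,st
E
python3 - <<'E'
from h import *
s=arm.observe(); print(s, {k:getattr(arm,k) for k in dir(arm) if k=='tcp_to_tips'})
Z=dict(torch_center=.02,drawer_center=.04,drawer_pull=.044,nest=0,bay_mouth=0,unit_top=.076,candle=.076,lantern=0,jar=0,ashtray=0,bowls=0,tape=0)
ims=[]
for n in("top","scene"):
    p,st=shot(n); ims.append(p["pixels"])
    np.savez(n+'.npz',**{k:p[k] for k in("pixels","depth","intrinsics","R","t")})
    for k,z in Z.items():
        for m in models.landmark_of(p,k)[:4]: print(n,k,np.round(m["conf"],2),np.round(m["location"]),world(p,m["location"],z))
cv2.imwrite('pics/a.png',cv2.resize(ims[0],(640,400))[...,::-1]);cv2.imwrite('pics/b.png',ims[1][...,::-1])
E
```

```text
{'t': 0.0, 'joint_pos': array([ 1.1074,  0.2592,  0.0208,  1.3337, -0.    ,  1.4182]), 'qd': array([ 0.0008,  0.0003, -0.001 ,  0.0001, -0.0004, -0.0008]), 'joint_efforts': array([ -0.0029, -55.5644,  34.453 ,   0.0139,  -0.0003,   0.    ]), 'eef_pos': array([0.1681, 0.5234, 0.2497]), 'tcp_rot': array([-3.1414,  0.0013,  1.26  ]), 'wrist_force': array([ 0.3605, -0.194 , -0.4416]), 'torque': array([ 0.0296, -0.0438, -0.0969]), 'gripper_width': 1.0026116685214868} {'tcp_to_tips': 0.019}
top torch_center 0.95 [229. 334.] [ 0.4495 -0.074   0.02  ]
top torch_center 0.92 [266. 256.] [0.3165 0.2066 0.02  ]
top torch_center 0.77 [226. 287.] [0.4613 0.0955 0.02  ]
top drawer_center 0.8 [219. 401.] [ 0.4849 -0.3164  0.04  ]
top drawer_pull 0.96 [238. 409.] [ 0.4168 -0.3421  0.044 ]
top nest 0.83 [220. 393.] [ 0.4887 -0.2953  0.    ]
top bay_mouth 0.88 [191. 282.] [0.5954 0.1181 0.    ]
top unit_top 0.87 [170. 294.] [0.6573 0.0741 0.076 ]
top unit_top 0.49 [190. 233.] [0.5824 0.2889 0.076 ]
top candle 0.4 [155. 311.] [0.7144 0.0127 0.076 ]
top lantern 0.9 [168. 394.] [ 0.6876 -0.3042  0.    ]
t
[... 674 characters left out ...]
e drawer_pull 0.16 [248. 287.] [0.6925 0.0064 0.044 ]
scene nest 0.78 [198. 226.] [ 0.509  -0.2945  0.    ]
scene bay_mouth 0.16 [277. 478.] [0.558  0.4744 0.    ]
scene unit_top 0.68 [276. 480.] [0.6388 0.4693 0.076 ]
scene unit_top 0.61 [239. 315.] [0.6644 0.074  0.076 ]
scene unit_top 0.44 [232. 465.] [0.4875 0.419  0.076 ]
scene candle 0.58 [246. 286.] [0.7166 0.0172 0.076 ]
scene candle 0.58 [241. 317.] [0.6699 0.0817 0.076 ]
scene lantern 0.97 [232. 191.] [ 0.6933 -0.2958  0.    ]
scene jar 0.63 [265. 408.] [0.5829 0.3027 0.    ]
scene ashtray 0.69 [276. 479.] [0.552  0.4767 0.    ]
scene bowls 0.56 [231. 469.] [0.3774 0.4305 0.    ]
scene tape 0.5 [188. 169.] [ 0.5318 -0.4962  0.    ]
```

View pics/a.png

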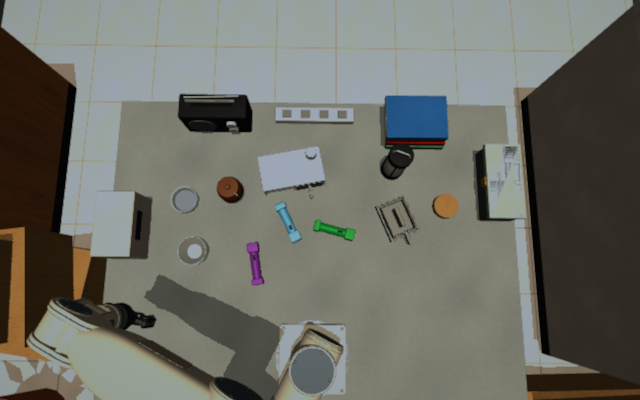

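View pics/b.png

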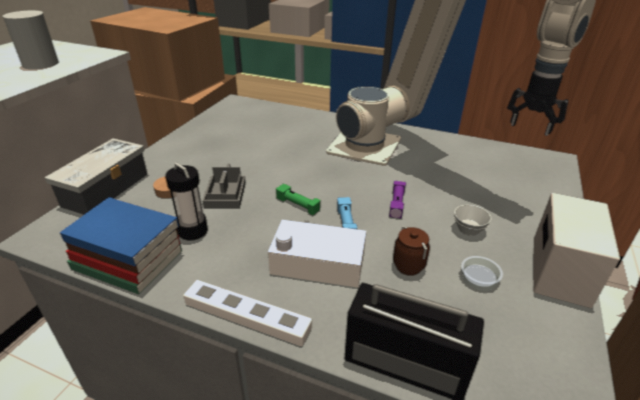

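The top view shows the blue torch at about (288,222), the unit at (292,170) with the candle at its right rear, and the drawer in its nest at (397,218). The green torch at (334,229) and the purple one at (255,263) are decoys. Next I'll measure the orientations.

Run:
```python
from h import *
for n in("top","scene"):
    p=dict(np.load(n+'.npz')); W=cloud(p); px=p["pixels"].astype(int); hsv=cv2.cvtColor(p["pixels"],cv2.COLOR_RGB2HSV)
    r=lambda m:cv2.minAreaRect((W[m][:,:2]*1000).astype(np.float32))
    near=lambda x,y,d:np.hypot(W[...,0]-x,W[...,1]-y)<d
    m=near(.465,.095,.12)&(hsv[...,0]>90)&(hsv[...,0]<112)&(hsv[...,1]>90)&(W[...,2]<.06)
    print(n,'torch',m.sum(),r(m),W[m].min(0),W[m].max(0))
    m=near(.657,.074,.16)&(abs(W[...,2]-.076)<.008)
    print('unit',m.sum(),r(m),cv2.boxPoints(r(m)))
    m=near(.657,.074,.16)&(W[...,2]>.1)&(W[...,2]<.12); print('candle',r(m),W[m].mean(0))
    m=near(.487,-.314,.07)&(W[...,2]>.06)&(W[...,2]<.09); print('rib',m.sum(),r(m))
    m=near(.487,-.314,.14)&(W[...,2]>.015)&(W[...,2]<.09); print('nest+drawer',m.sum(),r(m))
```

```text
top torch 341 ((473.00335693359375, 93.52224731445312), (147.7584228515625, 36.87276840209961), 27.080251693725586) [ 0.4014  0.0484 -0.007 ] [0.5447 0.141  0.0471]
unit 2067 ((664.2195434570312, 81.9563217163086), (135.34902954101562, 226.08192443847656), 10.950119972229004) [[576.3046 180.0841]
 [619.2498 -41.8816]
 [752.1345 -16.1714]
 [709.1893 205.7942]]
candle ((714.417724609375, 11.526235580444336), (37.67733383178711, 35.684242248535156), 0.09485005587339401) [0.7147 0.0122 0.1095]
rib 101 ((475.7084045410156, -330.0108642578125), (100.87393951416016, 78.95103454589844), 1.0203098058700562)
nest+drawer 900 ((486.4722595214844, -326.58612060546875), (215.92901611328125, 175.9486541748047), 71.78499603271484)
scene torch 328 ((480.279052734375, 92.27490234375), (144.72573852539062, 36.51837158203125), 25.801498413085938) [0.4105 0.0497 0.005 ] [0.5464 0.138  0.0438]
unit 3006 ((667.1449584960938, 81.43502044677734), (136.4283905029297, 226.14634704589844), 11.252253532409668) [[578.1782 179.0241]
 [622.3058 -42.7752]
 [756.1118 -16.1541]
 [711.9841 205.6452]]
candle ((722.9701538085938, 13.5609130859375), (38.089717864990234, 39.48337936401367), 68.98925018310547) [0.724  0.0137 0.1082]
rib 143 ((484.7631530761719, -314.4388122558594), (100.04270935058594, 87.79059600830078), 21.37815284729004)
nest+drawer 1148 ((486.82421875, -312.6647033691406), (172.03758239746094, 113.23482513427734), 23.09625816345215)
```

```bash
cat >> h.py <<'E'
def to(x,y,z,yawdeg,tilt=0):
    """print row (tool units) from present pose to a tool-down pose"""
    st=arm.observe(); R=Ro.from_euler('xyz',st["tcp_rot"]); T=Ro.from_euler('xyz',[np.pi,0,np.radians(yawdeg)])
    d=R.inv().apply(np.array([x,y,z])-st["eef_pos"])/.06; w=np.degrees((R.inv()*T).as_rotvec())/5
    dist=np.linalg.norm(d)*60/62.5; print('row',np.round(d,3),np.round(w,2),'rows>=',max(dist,np.linalg.norm(w)*5/10.7))
E
python3 -c "
from h import *
to(.477,.093,.2,116)"
```

```text
row [-5.26   7.095  0.838] [-0.    0.   -8.76] rows>= 8.516820530861818
```

Emit:
carry_out --targets '[[[-5.26, 7.1, 0.84, 0, 0, -8.76], [-5.26, 7.1, 0.84, 0, 0, -8.76], [-5.26, 7.1, 0.84, 0, 0, -8.76], [-5.26, 7.1, 0.84, 0, 0, -8.76], [-5.26, 7.1, 0.84, 0, 0, -8.76], [-5.26, 7.1, 0.84, 0, 0, -8.76], [-5.26, 7.1, 0.84, 0, 0, -8.76], [-5.26, 7.1, 0.84, 0, 0, -8.76], [-5.26, 7.1, 0.84, 0, 0, -8.76], [-5.26, 7.1, 0.84, 0, 0, -8.76], [-5.26, 7.1, 0.84, 0, 0, -8.76], [-5.26, 7.1, 0.84, 0, 0, -8.76]]]' --claw 0

```text
t: 2.8
eef_pos: [0.4767, 0.0938, 0.2001]
tcp_rot: [3.141, -0.0, 2.026]
wrist_force: [0.3, -0.6, -0.6]
gripper_width: 1.003
```

Run:
```python
from h import *
p,st=shot("wrist","w1.png"); print(st["eef_pos"],st["tcp_rot"],st["t"])
for k,z in dict(torch_center=.02,unit_top=.076,bay_mouth=0,candle=.076).items():
    for m in models.landmark_of(p,k)[:2]: print(k,np.round(m["conf"],2),np.round(m["location"]),world(p,m["location"],z,st))
W=cloud(p,st); hsv=cv2.cvtColor(p["pixels"],cv2.COLOR_RGB2HSV)
ok=p["depth"]>0
m=ok&(hsv[...,0]>90)&(hsv[...,0]<112)&(hsv[...,1]>90)&(W[...,2]<.06)&(W[...,2]>.008)
print(cv2.minAreaRect((W[m][:,:2]*1000).astype(np.float32)),np.percentile(W[m],[2,50,98],axis=0))
```

```text
[0.4767 0.0938 0.2001] [ 3.1414 -0.      2.0259] 2.8
torch_center 0.79 [182. 322.] [0.4789 0.0935 0.02  ]
torch_center 0.73 [ 70. 171.] [ 0.4461 -0.0767  0.02  ]
unit_top 0.94 [357. 229.] [0.6647 0.0836 0.076 ]
unit_top 0.31 [219. 637.] [0.3781 0.3416 0.076 ]
candle 0.69 [369. 142.] [0.7163 0.0112 0.076 ]
((474.93218994140625, 93.50598907470703), (148.29922485351562, 39.22536087036133), 26.901512145996094) [[0.4081 0.0511 0.0263]
 [0.4683 0.0902 0.0371]
 [0.5393 0.1342 0.042 ]]
```

View pics/w1.png

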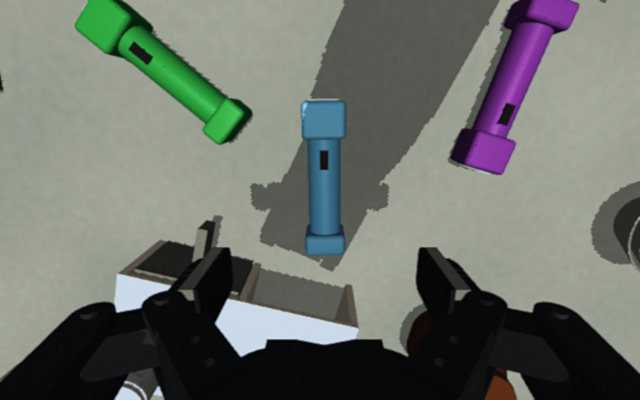

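The blue torch is centred under the gripper at (322,182), with its lamp end toward the robot. I'll descend and grip it.

Emit:
carry_out --targets '[[[0, 0, 1.0, 0, 0, -0.15], [0, 0, 2.0, 0, 0, -0.15], [0, 0, 2.6, 0, 0, -0.15], [0, 0, 2.92, 0, 0, -0.15], [0, 0, 2.92, 0, 0, -0.15], [0, 0, 2.92, 0, 0, -0.15]]]'

```text
t: 3.8
eef_pos: [0.4778, 0.0931, 0.0255]
tcp_rot: [3.141, 0.001, 2.038]
wrist_force: [0.9, 0.3, 0.1]
gripper_width: 0.998
```

Emit:
carry_out --targets '[[[0, 0, 0, 0, 0, 0], [0, 0, 0, 0, 0, 0], [0, 0, 0, 0, 0, 0], [0, 0, 0, 0, 0, 0], [0, 0, 0, 0, 0, 0], [0, 0, 0, 0, 0, 0], [0, 0, 0, 0, 0, 0], [0, 0, -0.4, 0, 0, 0], [0, 0, -1.0, 0, 0, 0], [0, 0, -2.0, 0, 0, 0], [0, 0, -2.7, 0, 0, 0], [0, 0, -2.7, 0, 0, 0]]]' --claw 255

```text
t: 5.3
eef_pos: [0.4786, 0.0929, 0.1896]
tcp_rot: [3.136, 0.003, 2.038]
wrist_force: [0.9, 0.0, -2.5]
gripper_width: 0.355
```

```bash
python3 -c "
from h import *
to(.652,.108,.19,191)
a=np.radians(11);print(np.degrees(arm.observe()['joint_pos']))"
```

```text
row [-1.076  2.694  0.011] [  0.03   0.06 -14.85] rows>= 6.939700343264727
[  1.1157  10.1005 -14.0275  65.5438  -0.0016 -25.6302]
```

Emit:
carry_out --targets '[[[-1.08, 2.69, 0, 0, 0.06, -14.85], [-1.08, 2.69, 0, 0, 0.06, -14.85], [-1.08, 2.69, 0, 0, 0.06, -14.85], [-1.08, 2.69, 0, 0, 0.06, -14.85], [-1.08, 2.69, 0, 0, 0.06, -14.85], [-1.08, 2.69, 0, 0, 0.06, -14.85], [-1.08, 2.69, 0, 0, 0.06, -14.85], [-1.08, 2.69, 0, 0, 0.06, -14.85], [-1.08, 2.69, 0, 0, 0.06, -14.85], [-1.08, 2.69, 0, 0, 0.06, -14.85]]]'

```text
t: 6.55
eef_pos: [0.6505, 0.1076, 0.1863]
tcp_rot: [3.139, -0.004, -2.952]
wrist_force: [-0.6, 0.1, -2.6]
gripper_width: 0.356
```

Run:
```python
from h import *
p,st=shot("wrist","w2.png"); print(st["eef_pos"],st["tcp_rot"],st["t"],st["gripper_width"])
to(.652,.108,.103,191)
for n in("wrist","top"):
  p,st=shot(n)
  for k,z in dict(unit_top=.076,bay_mouth=0,candle=.076).items():
    for m in models.landmark_of(p,k)[:2]: print(n,k,np.round(m["conf"],2),np.round(m["location"]),world(p,m["location"],z,st))
```

```text
[0.6505 0.1076 0.1863] [ 3.1386 -0.0044 -2.9519] 6.55 0.3561471003990535
row [-0.031 -0.003  1.391] [ 0.03 -0.05 -0.02] rows>= 1.335688104037363
wrist candle 0.7 [ 51. 250.] [0.7204 0.0124 0.076 ]
top unit_top 0.82 [170. 291.] [0.6546 0.0824 0.076 ]
top candle 0.58 [157. 310.] [0.7058 0.0151 0.076 ]
```

View pics/w2.png

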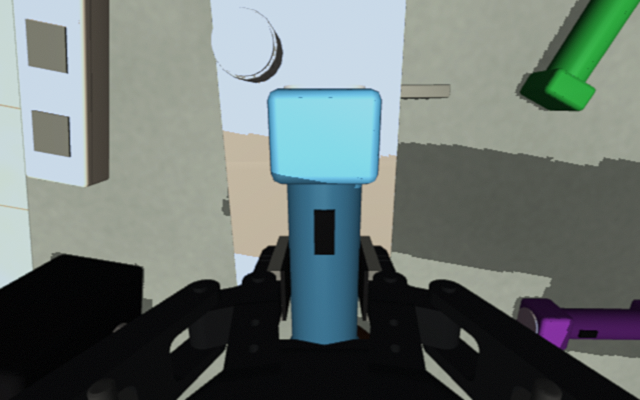

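The torch is level and square to the unit, and clear of the candle at (245,45). I'll lower it.

Emit:
carry_out --targets '[[[-0.03, 0, 0.5, 0, 0, 0], [-0.03, 0, 1.0, 0, 0, 0], [-0.03, 0, 1.25, 0, 0, 0], [-0.03, 0, 1.38, 0, 0, 0], [-0.03, 0, 1.38, 0, 0, 0], [-0.03, 0, 1.38, 0, 0, 0]]]'

```text
t: 7.75
eef_pos: [0.6525, 0.1082, 0.1049]
tcp_rot: [3.139, -0.002, -2.95]
wrist_force: [-0.4, -0.5, -2.2]
gripper_width: 0.353
```

Emit:
carry_out --targets '[[[0, 0, 0.03, 0, 0, 0], [0, 0, 0.03, 0, 0, 0], [0, 0, 0.06, 0, 0, 0], [0, 0, 0.06, 0, 0, 0]]]'

```text
t: 8.25
eef_pos: [0.6521, 0.1082, 0.1015]
tcp_rot: [3.139, -0.003, -2.95]
wrist_force: [-2.4, 0.5, 5.3]
gripper_width: 0.351
```

Contact. I'll open the gripper slowly, then rise.

Emit:
carry_out --targets '[[[0, 0, 0, 0, 0, 0], [0, 0, 0, 0, 0, 0], [0, 0, 0, 0, 0, 0], [0, 0, 0, 0, 0, 0], [0, 0, -0.3, 0, 0, 0], [0, 0, -0.9, 0, 0, 0], [0, 0, -1.9, 0, 0, 0], [0, 0, -2.4, 0, 0, 0], [0, 0, -2.4, 0, 0, 0]]]' --claw 0

```text
t: 9.38
eef_pos: [0.6535, 0.1079, 0.2471]
tcp_rot: [3.139, 0.001, -2.95]
wrist_force: [-0.5, 0.2, -0.5]
gripper_width: 0.998
```

Run:
```python
from h import *
to(.485,-.314,.22,112)
print(np.degrees(arm.observe()['joint_pos']))
p,st=shot("wrist")
for k,z in dict(torch_center=.096,unit_top=.076,bay_mouth=0,candle=.076).items():
    for m in models.landmark_of(p,k)[:2]: print(k,np.round(m["conf"],2),np.round(m["location"]),world(p,m["location"],z,st))
W=cloud(p,st); hsv=cv2.cvtColor(p["pixels"],cv2.COLOR_RGB2HSV)
m=(p["depth"]>0)&(hsv[...,0]>90)&(hsv[...,0]<112)&(hsv[...,1]>90)&(W[...,2]>.08)&(W[...,2]<.13)&(np.hypot(W[...,0]-.652,W[...,1]-.108)<.1)
print(cv2.minAreaRect((W[m][:,:2]*1000).astype(np.float32)),W[m][:,2].max())
```

```text
row [ 4.098 -6.368  0.434] [ 0.03 -0.01 15.8 ] rows>= 7.382737674696076
[  2.0701  26.2139  18.0484  81.7959   0.1303 -98.9251]
torch_center 0.74 [186. 327.] [0.651  0.1072 0.096 ]
torch_center 0.67 [ 34. 554.] [ 0.4961 -0.0512  0.096 ]
unit_top 0.73 [157. 318.] [0.6632 0.0857 0.076 ]
candle 0.64 [ 62. 273.] [0.7177 0.0111 0.076 ]
((651.6812133789062, 106.22801208496094), (39.005653381347656, 147.5136260986328), 11.186836242675781) 0.11939237993201973
```

Emit:
carry_out --targets '[[[4.1, -6.37, 0.43, 0, 0, 15.8], [4.1, -6.37, 0.43, 0, 0, 15.8], [4.1, -6.37, 0.43, 0, 0, 15.8], [4.1, -6.37, 0.43, 0, 0, 15.8], [4.1, -6.37, 0.43, 0, 0, 15.8], [4.1, -6.37, 0.43, 0, 0, 15.8], [4.1, -6.37, 0.43, 0, 0, 15.8], [4.1, -6.37, 0.43, 0, 0, 15.8], [4.1, -6.37, 0.43, 0, 0, 15.8], [4.1, -6.37, 0.43, 0, 0, 15.8], [4.1, -6.37, 0.43, 0, 0, 15.8], [4.1, -6.37, 0.43, 0, 0, 15.8]]]' --claw 130

```text
t: 11.12
eef_pos: [0.4844, -0.3132, 0.2185]
tcp_rot: [-3.138, -0.003, 1.957]
wrist_force: [-0.6, -0.2, 0.9]
gripper_width: 0.494
```

Run:
```python
from h import *
p,st=shot("wrist","w3.png"); print(st["eef_pos"],st["tcp_rot"],st["t"],st["gripper_width"])
for k,z in dict(drawer_center=.04,drawer_pull=.044,nest=0).items():
    for m in models.landmark_of(p,k)[:2]: print(k,np.round(m["conf"],2),np.round(m["location"]),world(p,m["location"],z,st))
W=cloud(p,st)
m=(p["depth"]>0)&(W[...,2]>.064)&(W[...,2]<.076)&(np.hypot(W[...,0]-.487,W[...,1]+.314)<.1)
n,lab,s,c=cv2.connectedComponentsWithStats(m.astype(np.uint8))
for i in range(1,n):
    if s[i,4]>60: print(s[i],cv2.minAreaRect((W[lab==i][:,:2]*1000).astype(np.float32)),np.median(W[lab==i][:,2]))
```

```text
[ 0.4844 -0.3132  0.2185] [-3.1385 -0.0035  1.9567] 11.125 0.4935200013979471
drawer_center 0.97 [193. 324.] [ 0.4956 -0.3071  0.04  ]
drawer_pull 0.64 [100. 326.] [ 0.4115 -0.3394  0.044 ]
[273 133 104   5 415] ((439.7149963378906, -329.964599609375), (3.104642868041992, 88.96514129638672), 23.051143646240234) 0.07069087278644559
[319 161  14  75 976] ((493.36468505859375, -306.9270324707031), (70.05769348144531, 11.84929084777832), 22.53080940246582) 0.07072543140598478
```

View pics/w3.png

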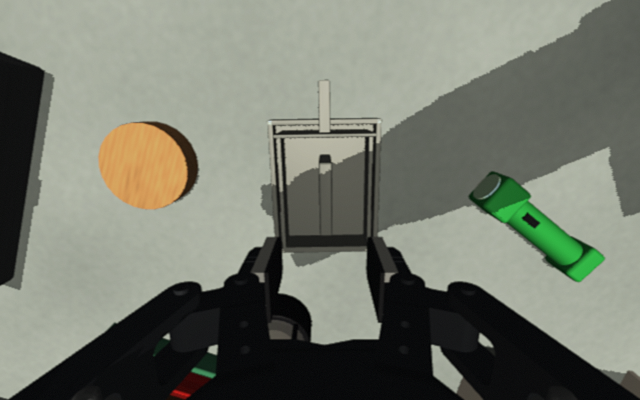

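The rib is at (325,197) and the pull tab at (324,105), facing the robot. I'll align and descend with the gripper partly closed.

```bash
python3 -c "
from h import *
to(.4934,-.3069,.052,112.8)"
```

```text
row [0.039 0.197 2.773] [-0.04 -0.04 -0.15] rows>= 2.668937874008713
```

Emit:
carry_out --targets '[[[0.04, 0.2, 0.3, 0, 0, -0.15], [0.04, 0.2, 1.0, 0, 0, -0.15], [0.04, 0.2, 1.8, 0, 0, -0.15], [0.04, 0.2, 2.1, 0, 0, -0.15], [0.04, 0.2, 2.4, 0, 0, -0.15], [0.04, 0.2, 2.65, 0, 0, -0.15], [0.04, 0.2, 2.76, 0, 0, -0.15], [0.04, 0.2, 2.76, 0, 0, -0.15], [0.04, 0.2, 2.76, 0, 0, -0.15]]]' --claw 165

```text
t: 12.45
eef_pos: [0.4937, -0.3073, 0.0533]
tcp_rot: [-3.139, -0.003, 1.968]
wrist_force: [0.4, 0.7, 0.6]
gripper_width: 0.356
```

Emit:
carry_out --targets '[[[0, 0, 0, 0, 0, 0], [0, 0, 0, 0, 0, 0], [0, 0, 0, 0, 0, 0], [0, 0, 0, 0, 0, 0], [0, 0, 0, 0, 0, 0]]]' --claw 255

```text
t: 13.08
eef_pos: [0.4937, -0.3074, 0.0534]
tcp_rot: [-3.139, -0.002, 1.968]
wrist_force: [-1.1, 0.9, 6.5]
gripper_width: 0.131
```

Emit:
carry_out --targets '[[[0, 0, -0.05, 0, 0, 0], [0, 0, -0.1, 0, 0, 0], [0, 0, -0.17, 0, 0, 0], [0, 0, -0.25, 0, 0, 0], [0, 0, -0.33, 0, 0, 0], [0, 0, -0.42, 0, 0, 0], [0, 0, -0.52, 0, 0, 0], [0, 0, -0.7, 0, 0, 0], [0, 0, -1.0, 0, 0, 0], [0, 0, -1.4, 0, 0, 0], [0, 0, -1.8, 0, 0, 0], [0, 0, -1.8, 0, 0, 0]]]'

```text
t: 14.58
eef_pos: [0.4947, -0.308, 0.1629]
tcp_rot: [-3.14, 0.0, 1.968]
wrist_force: [-0.0, 0.1, -3.9]
gripper_width: 0.133
```

Run:
```python
from h import *
s=arm.observe(); print(s["eef_pos"],s["tcp_rot"],s["wrist_force"],s["gripper_width"])
a=np.radians(11);c,d=np.cos(a),np.sin(a)
for x in(-.075,-.085): print(.591+c*x,.122+d*x)
to(.591-.08*c,.122-.08*d,.16,101.1)
p,st=shot("wrist","w4.png"); W=cloud(p,st)
m=(p["depth"]>0)&(W[...,2]>.05)&(W[...,2]<.3)&(np.hypot(W[...,0]-.487,W[...,1]+.314)<.13)
# rim heights of the drawer in wrist view
for h0 in np.arange(.1,.2,.01):
  print(round(h0,2),(m&(abs(W[...,2]-h0)<.005)).sum(),end=' ')
```

```text
[ 0.4947 -0.308   0.1629] [-3.1403  0.0001  1.9678] [-0.0203  0.0715 -3.8887] 0.13287031751209988
0.5173779612414252 0.10768932534675914
0.5075616894069486 0.1057812353929937
row [6.26  2.946 0.044] [-0.01  0.    2.33] rows>= 6.641839261349785
0.1 0 0.11 0 0.12 12146 0.13 4440 0.14 2029 0.15 2301 0.16 3115 0.17 4871 0.18 7644 0.19 2165
```

View pics/w4.png

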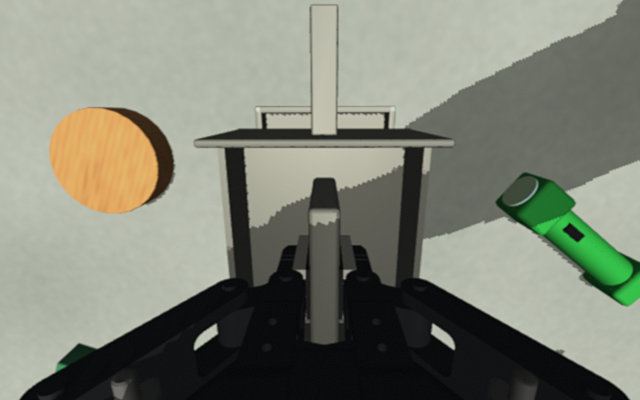

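The drawer is out of the nest, free and level, with the empty nest visible near (325,118). I'll carry it in front of the bay.

Emit:
carry_out --targets '[[[6.26, 2.95, 0, 0, 0, 2.33], [6.26, 2.95, 0, 0, 0, 2.33], [6.26, 2.95, 0, 0, 0, 2.33], [6.26, 2.95, 0, 0, 0, 2.33], [6.26, 2.95, 0, 0, 0, 2.33], [6.26, 2.95, 0, 0, 0, 2.33], [6.26, 2.95, 0, 0, 0, 2.33], [6.26, 2.95, 0, 0, 0, 2.33], [6.26, 2.95, 0, 0, 0, 2.33], [6.26, 2.95, 0, 0, 0, 2.33], [6.26, 2.95, 0, 0, 0, 2.33]]]'

```text
t: 16.0
eef_pos: [0.512, 0.1065, 0.1614]
tcp_rot: [-3.138, -0.003, 1.763]
wrist_force: [0.1, -0.7, -2.4]
gripper_width: 0.132
```

Run:
```python
from h import *
s=arm.observe(); print(s["eef_pos"],s["tcp_rot"],s["wrist_force"],s["gripper_width"])
to(.5125,.1067,.045,101.1)
for n in("scene","top"):
  p,st=shot(n)
  for k,z in dict(unit_top=.076,bay_mouth=0,drawer_center=.147,drawer_pull=.151).items():
    for m in models.landmark_of(p,k)[:1]: print(n,k,np.round(m["conf"],2),np.round(m["location"]),world(p,m["location"],z,st))
```

```text
[0.512  0.1065 0.1614] [-3.1375 -0.0029  1.7628] [ 0.1084 -0.6715 -2.3914] 0.13204002487329292
row [-0.004  0.017  1.94 ] [-0.05 -0.03 -0.02] rows>= 1.8620577251242867
scene unit_top 0.86 [244. 316.] [0.6808 0.084  0.076 ]
scene drawer_center 0.86 [185. 349.] [0.4997 0.1017 0.147 ]
scene drawer_pull 0.77 [168. 352.] [0.4188 0.0838 0.151 ]
top unit_top 0.86 [168. 291.] [0.6643 0.0825 0.076 ]
top bay_mouth 0.69 [193. 282.] [0.5858 0.1212 0.    ]
top drawer_center 0.42 [207. 282.] [0.5076 0.1083 0.147 ]
top drawer_pull 0.4 [232. 285.] [0.423  0.0965 0.151 ]
```

Emit:
carry_out --targets '[[[0, 0, 0.6, 0, 0, 0], [0, 0, 1.2, 0, 0, 0], [0, 0, 1.6, 0, 0, 0], [0, 0, 1.8, 0, 0, 0], [0, 0, 1.9, 0, 0, 0], [0, 0, 1.94, 0, 0, 0], [0, 0, 1.94, 0, 0, 0]]]'

```text
t: 17.38
eef_pos: [0.5117, 0.1078, 0.0456]
tcp_rot: [-3.139, -0.003, 1.764]
wrist_force: [0.0, -0.4, -2.9]
gripper_width: 0.133
```

Emit:
carry_out --targets '[[[0, 0, 0.02, 0, 0, 0], [0, 0, 0.02, 0, 0, 0], [0, 0, 0.02, 0, 0, 0]]]'

```text
t: 17.75
eef_pos: [0.5114, 0.1077, 0.044]
tcp_rot: [-3.138, -0.003, 1.764]
wrist_force: [-0.6, -0.8, -3.4]
gripper_width: 0.135
```

Emit:
carry_out --targets '[[[0, 0, 0.02, 0, 0, 0], [0, 0, 0.02, 0, 0, 0], [0, 0, 0.04, 0, 0, 0], [0, 0, 0.04, 0, 0, 0]]]'

```text
t: 18.25
eef_pos: [0.5115, 0.1078, 0.0433]
tcp_rot: [-3.139, -0.003, 1.765]
wrist_force: [-6.9, 0.4, 21.1]
gripper_width: 0.132
```

Touchdown. I'll open partway and rise.

Emit:
carry_out --targets '[[[0, 0, -0.02, 0, 0, 0], [0, 0, -0.02, 0, 0, 0], [0, 0, -0.02, 0, 0, 0], [0, 0, -0.3, 0, 0, 0], [0, 0, -0.8, 0, 0, 0], [0, 0, -1.6, 0, 0, 0], [0, 1.0, -2.4, 0, 0, 0], [0, 1.6, -2.8, 0, 0, 0], [0, 1.6, -2.8, 0, 0, 0], [0, 1.6, -2.8, 0, 0, 0]]]' --claw 165

```text
t: 19.5
eef_pos: [0.6055, 0.1258, 0.2078]
tcp_rot: [-3.135, -0.003, 1.764]
wrist_force: [-0.5, -0.0, -1.1]
gripper_width: 0.356
```

Run:
```python
from h import *
p,st=shot("wrist","w5.png"); print(st["eef_pos"],st["tcp_rot"],st["t"],st["gripper_width"])
for k,z in dict(drawer_center=.03,drawer_pull=.034,bay_mouth=0,unit_top=.076,torch_center=.096).items():
    for m in models.landmark_of(p,k)[:2]: print(k,np.round(m["conf"],2),np.round(m["location"]),world(p,m["location"],z,st))
W=cloud(p,st)
for nm,z0,z1 in(("60mm",.054,.066),("tab",.04,.052),("top",.07,.082)):
  m=(p["depth"]>0)&(W[...,2]>z0)&(W[...,2]<z1)&(W[...,0]>.35)
  n,lab,s,c=cv2.connectedComponentsWithStats(m.astype(np.uint8))
  for i in range(1,n):
    if s[i,4]>100: print(nm,s[i],cv2.minAreaRect((W[lab==i][:,:2]*1000).astype(np.float32)),np.median(W[lab==i][:,2]))
```

```text
[0.6055 0.1258 0.2078] [-3.1353 -0.0033  1.7644] 19.5 0.3560449833591981
drawer_center 0.55 [ 80. 324.] [0.5112 0.1082 0.03  ]
unit_top 0.25 [285. 179.] [0.7172 0.0112 0.076 ]
torch_center 0.94 [250. 286.] [0.6532 0.1042 0.096 ]
torch_center 0.18 [ 81. 322.] [0.5184 0.108  0.096 ]
60mm [ 317   30   16   91 1269] ((511.4497985839844, 108.32347106933594), (69.51842498779297, 11.990859985351562), 10.81715202331543) 0.060894228724305555
60mm [465 160  74  83 595] ((580.9947509765625, 278.2919921875), (36.206756591796875, 86.33783721923828), 74.3470230102539) 0.06003853290344857
60mm [135 169 135   7 356] ((610.8776245117188, 17.77133560180664), (5.155793190002441, 115.92912292480469), 10.16138744354248) 0.0611468023129198
tab [174   0  26  17 265] ((479.32373046875, -14.799910545349121), (12.229984283447266, 20.88884162902832), 11.333932876586914) 0.04094349854135432
tab [269   1 111   7 519] ((455.5115966796875, 97.34451293945312), (1.1445465087890625, 89.24230194091797), 11.308755874633789) 0.0460721205035271
tab [144 118 118  56 933] ((589.652099609375, 9.119136810302734), (48.32393264770508, 106.43866729736328), 10.10828685760498) 0.04671185191180888
tab [459 157  62  79 526] ((581.82275390625, 276.7675476074219), (33.80249786376953, 84.9031753540039), 76.50269317626953) 0.04632531955044816
top [ 473  162   97   95 1202] ((581.6959838867188, 285.64642333984375), (53.52764129638672, 87.25967407226562), 70.49324035644531) 0.07779597481186448
top [  126   175   268   115 16108] ((652.4320678710938, 80.74592590332031), (106.7113265991211, 226.68899536132812), 11.50345230102539) 0.07699679562438133
top [219 270  35  19 203] ((700.3975830078125, 63.794639587402344), (11.34543514251709, 35.83492660522461), 39.69337463378906) 0.07702055516947237
top [ 289  270   72   41 2672] ((696.520751953125, 145.1429901123047), (43.82231903076172, 67.65534210205078), 10.883317947387695) 0.07693085679139533
```

View pics/w5.png

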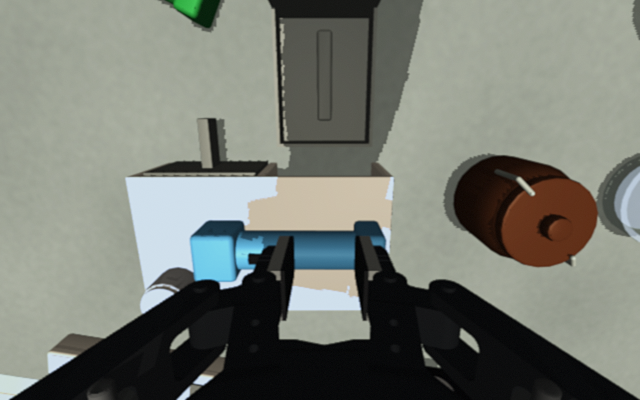

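My y sign was reversed, so the gripper ended up above the unit, but it cleared everything. The drawer stands squarely in front of the bay, with its rib at (324,75). The torch is flat on top and clear of the candle. Next is the pull tab.

```bash
python3 -c "
from h import *
to(.4252,.0916,.2,101)
to(.4252,.0916,.036,101)"
```

```text
row [ 0.019 -3.059  0.162] [-0.05 -0.03  0.02] rows>= 2.9409716104789636
row [ 0.011 -3.047  2.895] [-0.05 -0.03  0.02] rows>= 4.034971926378478
```

Emit:
carry_out --targets '[[[0, -1.0, 0.1, 0, 0, 0], [0.01, -2.0, 0.1, 0, 0, 0], [0.02, -3.06, 0.1, -0.05, 0, 0.02], [0.02, -3.06, 0.16, -0.05, 0, 0.02], [0.02, -3.06, 0.16, -0.05, 0, 0.02], [0.02, -3.06, 0.16, -0.05, 0, 0.02]]]'

```text
t: 20.55
eef_pos: [0.427, 0.0918, 0.2003]
tcp_rot: [3.141, -0.003, 1.763]
wrist_force: [0.1, 0.9, -0.0]
gripper_width: 0.357
```

Run:
```python
from h import *
p,st=shot("wrist","w6.png"); print(st["eef_pos"],st["tcp_rot"],st["t"])
W=cloud(p,st)
for nm,z0,z1 in(("60mm",.054,.066),("tab",.04,.052)):
  m=(p["depth"]>0)&(W[...,2]>z0)&(W[...,2]<z1)&(W[...,0]>.35)&(W[...,0]<.6)
  n,lab,s,c=cv2.connectedComponentsWithStats(m.astype(np.uint8))
  for i in range(1,n):
    if s[i,4]>100: print(nm,s[i],cv2.minAreaRect((W[lab==i][:,:2]*1000).astype(np.float32)),np.median(W[lab==i][:,2]))
for k,z in dict(drawer_center=.03,drawer_pull=.034,bay_mouth=0,unit_top=.076).items():
    for m in models.landmark_of(p,k)[:2]: print(k,np.round(m["conf"],2),np.round(m["location"]),world(p,m["location"],z,st))
to(.4252,.0916,.036,101)
```

```text
[0.427  0.0918 0.2003] [ 3.1406 -0.0028  1.7627] 20.55
60mm [274 216 100   6 556] ((453.6575622558594, 97.50473022460938), (3.6515090465545654, 89.38711547851562), 10.92684555053711) 0.06013626263174929
60mm [318 241  13  68 826] ((510.58868408203125, 108.856201171875), (70.04458618164062, 11.462416648864746), 10.828620910644531) 0.060762933772008976
tab [  61  120   44   50 1278] ((432.4312438964844, -129.3850860595703), (32.6610221862793, 38.54562759399414), 75.04401397705078) 0.04111696139241064
tab [ 444  147   45   35 1096] ((382.0689697265625, 217.77737426757812), (31.92198371887207, 37.821319580078125), 8.587383270263672) 0.04084646969856015
tab [276 165  96  51 878] ((430.6148681640625, 92.84852600097656), (46.05834197998047, 89.56451416015625), 11.234277725219727) 0.04677951604870398
tab [631 178   9  49 169] ((387.3982849121094, 387.3531494140625), (48.68802261352539, 8.23547649383545), 26.42767333984375) 0.04231653840980937
tab [194 181  31  41 663] ((463.9153747558594, -12.054905891418457), (19.703744888305664, 38.019195556640625), 76.05520629882812) 0.04095617272441998
drawer_pull 0.65 [181. 324.] [0.4246 0.0922 0.034 ]
bay_mouth 0.32 [335. 466.] [0.5923 0.3054 0.    ]
row [-0.007 -0.019  2.732] [-0.   -0.03 -0.  ] rows>= 2.623063136481775
```

View pics/w6.png

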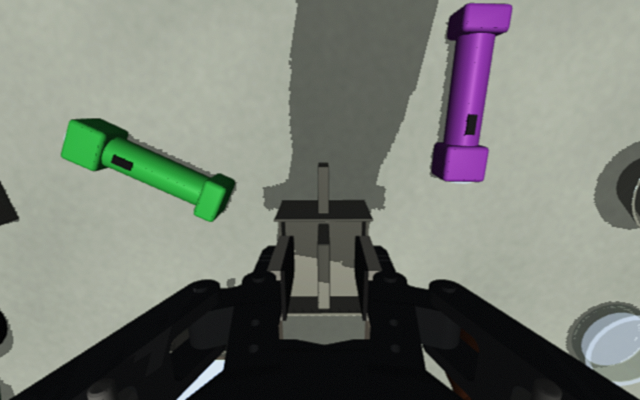

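The tab at (324,188) lies on the jaw centre line. I'll descend and grip it.

Emit:
carry_out --targets '[[[0, -0.03, 0.9, 0, 0, 0], [0, -0.03, 1.8, 0, 0, 0], [0, -0.03, 2.4, 0, 0, 0], [0, -0.03, 2.7, 0, 0, 0], [0, -0.03, 2.72, 0, 0, 0], [0, -0.03, 2.72, 0, 0, 0]]]'

```text
t: 21.55
eef_pos: [0.4246, 0.0919, 0.0376]
tcp_rot: [3.141, -0.003, 1.763]
wrist_force: [-0.7, -0.3, -0.4]
gripper_width: 0.356
```

Emit:
carry_out --targets '[[[0, 0, 0, 0, 0, 0], [0, 0, 0, 0, 0, 0], [0, 0, 0, 0, 0, 0], [0, 0, 0, 0, 0, 0], [0, 0, 0, 0, 0, 0]]]' --claw 255

```text
t: 22.18
eef_pos: [0.4247, 0.0918, 0.038]
tcp_rot: [3.139, -0.002, 1.763]
wrist_force: [-1.0, -0.3, 6.6]
gripper_width: 0.101
```

Run:
```python
from h import *
s=arm.observe(); print(s["eef_pos"],s["tcp_rot"],s["wrist_force"],s["torque"],s["gripper_width"])
a=np.radians(11.1); L=.1393
to(s["eef_pos"][0]+L*np.cos(a),s["eef_pos"][1]+L*np.sin(a),s["eef_pos"][2],101.1)
```

```text
[0.4247 0.0918 0.038 ] [ 3.1392 -0.0023  1.7625] [-1.0013 -0.3219  6.6498] [-0.175   0.1312 -0.1817] 0.10060206567049486
row [0.005 2.322 0.006] [ 0.03 -0.03 -0.02] rows>= 2.2288000000000006
```

Emit:
carry_out --targets '[[[0, 0.2, 0, 0, 0, 0], [0, 0.4, 0, 0, 0, 0], [0, 0.6, 0, 0, 0, 0], [0, 0.8, 0, 0, 0, 0], [0, 1.0, 0, 0, 0, 0], [0, 1.2, 0, 0, 0, 0], [0, 1.4, 0, 0, 0, 0]]]'

```text
t: 23.05
eef_pos: [0.5046, 0.1077, 0.038]
tcp_rot: [-3.139, -0.003, 1.763]
wrist_force: [-14.0, -3.4, 16.8]
gripper_width: 0.105
```

Emit:
carry_out --targets '[[[0, 0.2, 0, 0, 0, 0], [0, 0.4, 0, 0, 0, 0], [0, 0.55, 0, 0, 0, 0], [0, 0.7, 0, 0, 0, 0], [0, 0.8, 0, 0, 0, 0], [0, 0.8, 0, 0, 0, 0], [0, 0.8, 0, 0, 0, 0]]]'

```text
t: 23.92
eef_pos: [0.5531, 0.117, 0.038]
tcp_rot: [3.141, -0.003, 1.763]
wrist_force: [-5.1, -0.8, 8.3]
gripper_width: 0.105
```

```bash
cat > f.py <<'E'
from h import *
import sys
for n in("wrist","top"):
  p,st=shot(n, sys.argv[1] if n=="wrist" else None); W=cloud(p,st)
  if n=="wrist": print(st["eef_pos"],st["wrist_force"],st["torque"],st["t"])
  a=np.radians(11.1); e=np.array([np.cos(a),np.sin(a)]); f=np.array([-e[1],e[0]])
  d=W[...,:2]-[.5893,.1235]; X=d@e*1000; Y=d@f*1000; Z=W[...,2]*1000; ok=p["depth"]>0
  def q(nm,m): print(n,nm,m.sum(),np.percentile(X[m],[2,10,50,90,98]).round(1) if m.sum() else '',np.percentile(Y[m],[2,98]).round(1) if m.sum() else '')
  q('panel top',ok&(abs(Z-60)<5)&(abs(Y)<46)&(X>-60)&(X<8))
  q('right panel top',ok&(abs(Z-60)<5)&(abs(Y+109)<46)&(X>-60)&(X<8))
  for lo,hi in((-43,-5),(5,43)): q('panel face',ok&(Z>15)&(Z<55)&(Y>lo)&(Y<hi)&(X>-60)&(X<20))
  q('right face',ok&(Z>15)&(Z<50)&(abs(Y+109)<43)&(abs(Y+109)>8)&(X>-60)&(X<20))
  for lo,hi in((-50,45),(-160,-60)):q('top front edge',ok&(abs(Z-76)<3)&(Y>lo)&(Y<hi)&(X>-10)&(X<30))
E
python3 f.py w7.png
```

```text
[0.5531 0.117  0.038 ] [-5.1156 -0.8023  8.3093] [-0.3492  0.8631  0.0061] 23.925
wrist panel top 1341 [-50.6 -49.4 -44.4 -31.5 -26.9] [-23.2  25.4]
wrist right panel top 960 [-1.6 -1.2 -0.5  0.2  0.9] [-134.3 -112.2]
wrist panel face 768 [-48.4 -48.2 -44.4 -43.4  -8. ] [-16.5  -5.2]
wrist panel face 1211 [-53.3 -48.4 -44.4  -8.8  -8. ] [ 5.1 18.9]
wrist right face 2999 [-1.4 -1.1 -0.5  0.   0.4] [-151.3  -88.9]
wrist top front edge 0  
wrist top front edge 0  
top panel top 3 [-8.2 -8.2 -8.2 -7.2 -7. ] [-43.5 -36.7]
top right panel top 27 [-1.5 -1.1  0.6  2.7  3.3] [-150.2  -65.2]
top panel face 4 [-8.8 -8.5 -7.5  3.6  7.4] [-42.7 -35.9]
top panel face 0  
top right face 38 [-1.4 -0.9  0.   0.9  1. ] [-148.7  -69. ]
top top front edge 6 [ 2.8  4.1 11.8 27.1 28.5] [-49.7 -44.4]
top top front edge 148 [ 2.2  4.1 16.2 27.4 29. ] [-156.7  -64.6]
```

View pics/w7.png

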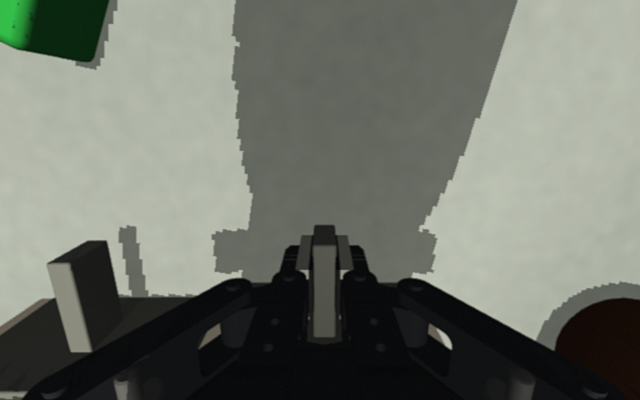

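The wrist view gives the drawer's front at about -8 mm, against -0.5 mm for the flush right panel. About 7.5 mm remains.

Emit:
carry_out --targets '[[[0, 0.05, 0, 0, 0, 0], [0, 0.09, 0, 0, 0, 0], [0, 0.125, 0, 0, 0, 0], [0, 0.125, 0, 0, 0, 0], [0, 0.125, 0, 0, 0, 0], [0, 0.125, 0, 0, 0, 0]]]'

```text
t: 24.78
eef_pos: [0.5599, 0.1183, 0.038]
tcp_rot: [-3.141, -0.003, 1.763]
wrist_force: [-8.2, -1.4, 10.9]
gripper_width: 0.108
```

```bash
python3 f.py w8.png | grep -v top
```

```text
[0.5599 0.1183 0.038 ] [-8.2387 -1.416  10.875 ] [-0.3765  1.3707 -0.0278] 24.775
wrist panel face 769 [-41.6 -41.4 -37.5 -36.5  -1.3] [-16.5  -5.1]
wrist panel face 1223 [-46.4 -41.5 -37.5  -1.9  -1.2] [ 5.1 18.9]
wrist right face 3891 [-1.4 -1.1 -0.5  0.   0.3] [-150.8  -77.7]
```

Emit:
carry_out --targets '[[[0, 0.016, 0, 0, 0, 0], [0, 0.016, 0, 0, 0, 0], [0, 0.016, 0, 0, 0, 0]]]'

```text
t: 25.25
eef_pos: [0.5606, 0.1184, 0.038]
tcp_rot: [-3.14, -0.003, 1.763]
wrist_force: [-9.8, -1.5, 11.1]
gripper_width: 0.107
```

Emit:
carry_out --targets '[[[0, 0, 0, 0, 0, 0], [0, 0, 0, 0, 0, 0], [0, 0, 0, 0, 0, 0], [0, 0, 0, 0, 0, 0], [0, -0.1, -0.3, 0, 0, 0], [0, -0.4, -0.9, 0, 0, 0], [0, -1.0, -1.7, 0, 0, 0], [0, -1.8, -2.4, 0, 0, 0], [0, -2.4, -2.8, 0, 0, 0], [0, -2.4, -2.8, 0, 0, 0], [0, -2.4, -2.8, 0, 0, 0]]]' --claw 165

```text
t: 26.62
eef_pos: [0.4208, 0.0907, 0.2057]
tcp_rot: [3.139, -0.003, 1.763]
wrist_force: [-0.2, 0.3, 0.5]
gripper_width: 0.352
```

```bash
python3 f.py w9.png
python3 - <<'E'
from h import *
shot("scene","s9.png")
p,st=shot("top","t9.png")
for k,z in dict(torch_center=.096,candle=.076,drawer_pull=.034,drawer_center=.03).items():
    for m in models.landmark_of(p,k)[:2]: print(k,np.round(m["conf"],2),world(p,m["location"],z,st))
a=cv2.imread('pics/w9.png');b=cv2.imread('pics/s9.png')
cv2.imwrite('pics/c9.png',np.vstack([cv2.resize(a,(440,275)),cv2.resize(b[130:330,130:510],(440,232))]))
E
```

```text
[0.4208 0.0907 0.2057] [-0.1746  0.2587  0.4529] [-0.0325 -0.0396 -0.0049] 26.625
wrist panel top 13 [-2.  -1.6 -1.1 -0.6 -0.4] [-4.2  7. ]
wrist right panel top 23 [-1.2 -1.1 -0.5  7.2  7.4] [-154.5 -101.2]
wrist panel face 733 [-2.2 -1.7 -1.  -0.3  0.1] [-42.3  -5.9]
wrist panel face 805 [-45.5 -11.2  -0.9  -0.3   0.1] [ 5.2 42.1]
wrist right face 29 [-1.9 -1.3 -0.7 -0.2  0.1] [-151.8 -146.5]
wrist top front edge 0  
wrist top front edge 347 [ 1.2  2.6 15.2 26.7 29.4] [-130.4 -100.3]
top panel top 24 [-1.5 -0.6  1.1  2.2  2.7] [-39.7  41.1]
top right panel top 18 [-1.1 -0.9  0.8  2.7  4. ] [-147.   -63.6]
top panel face 29 [-1.7 -1.5 -0.2  0.7  4.7] [-41.1  -6.3]
top panel face 26 [-1.1 -0.9 -0.3  0.8  1.8] [ 6.8 41.8]
top right face 39 [-1.6 -1.  -0.1  0.8  1.3] [-148.6  -68.7]
top top front edge 134 [ 1.4  3.4 16.1 26.8 29.3] [-48.5  42.7]
top top front edge 153 [ 1.1  4.  15.7 26.6 29.1] [-157.7  -61.7]
torch_center 0.73 [ 0.4361 -0.0661  0.096 ]
candle 0.53 [0.7129 0.0134 0.076 ]
drawer_pull 0.55 [0.5647 0.1297 0.034 ]
drawer_center 0.48 [0.6439 0.1389 0.03  ]
drawer_center 0.25 [0.5887 0.1247 0.03  ]
```

View pics/c9.png

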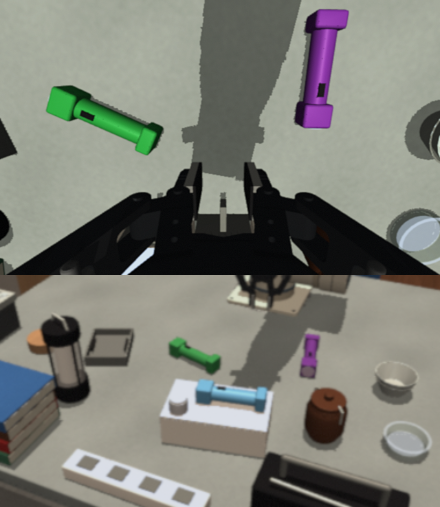

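The composite shows the torch flat on the unit at (232,393), next to the candle but clear of it. The nest is empty, the drawer is flush, and the bystanders have not moved. I'll hand the job in.

```bash
python3 -c "
from h import *
print(arm.hand_in())"
```

```text
the job is handed in; nothing more can be done
None
```

The job is done and handed in, finished at about 27 s of the 72 s allowed.

- **Torch:** the sky-blue torch lies flat on top of the unit, square to it. By my measurements it clears the candle tin by about 1 cm.
- **Drawer:** I lifted it straight up out of the nest by its rib, set it down in front of the empty compartment with the tab facing away from the unit, and released it. I then took it by the pull tab and slid it in.

**Last checks:**
- **Flushness:** the wrist camera put the drawer's front at about -1.0 mm and the right drawer's front at about -0.6 mm. The top camera put both level to within about 0.3 mm, so the front is flush to about half a millimetre.
- **Contact:** the gripper is clear of everything and the wrist force reads near zero. The highest force I read was about 22 N, at the drawer touchdown.
- **Other things on the shelf:** in the last picture nothing else looks moved or fallen. I checked that by eye only and did not re-measure them.

**What disagreed or went wrong:**
- In the final top view the network reported only the green decoy as the torch. The torch's position therefore rests on the earlier wrist measurement and the final scene picture.
- I got a sign wrong on one retreat, after setting the drawer down. The open gripper passed over the unit and torch, about 7 cm above the torch, and touched nothing.

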